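# Chuck a tumbler on the indexing wheel, then hold the index pin out

## Robot

A 6-joint arm with a two-finger parallel gripper is mounted at the origin on the work surface; the furniture and walls round the work are solid. World frame = base frame: x ahead of the robot, y to its left, z up, the work surface at z = 0. Lengths are in m, angles in rad, forces in N, time in s.
With the tool pointing down it reaches from about 0.35 to 0.975 m from the base axis. Payload 4.9 kg.
Tool frame: the origin (TCP) lies on the centre line of the jaws, within the pads' length; the fingertips stand manip.tcp_to_tips ahead of it and the grasp point (between the pads) lies 11 mm behind it (manip.tcp_to_tips is the distance from the TCP to the fingertips, in m); x points along the fingers, y is the direction in which the jaws open and shut, and the axes are right-handed (so a half turn about x gives the same grasp; the last joint's range is limited). The gripper opens to 85 mm and grips with 20 to 120 N. Pads are 22 mm wide; open, the fingers measure 114 mm over their backs; the gripper's body (76 mm by 85 mm) begins 54 mm behind the grasp point. The pads swing forward as they close: fully open they stand 13 mm farther back than shut.
Start: joints at [1.117, 0.053, 1.613, -0, 1.476, -0.119], TCP at [0.205, 0.59, 0.239] pointing down, gripper open.
Joint ranges: [-3.01, 3.01], [-1.01, 2.22], [0.06, 2.58], [-1.02, 4.17], [0.09, 2.62], [-3.14, 3.14]. Speed limits (rad/s): [2.57, 2.57, 3.14, 3.14, 3.14, 3.14].

## Interface

Orientations are given as a unit quaternion [w, x, y, z].
In Python, from plant import status, imaging, workorder, manip gives the robot as it stands.
- The arm moves only by the tool carry_out, never from a script. Its argument "moves" is one flat list of numbers, 5 for each row, row after row: the opening, from 0 (shut) to 1 (fully open), then the shift along the tool's x, y, z in cm, then the turn about the tool's x in rad. In form: [claw, tx, ty, tz, twist, claw, tx, ty, tz, twist, ...]. A call has 1 to 12 rows; each row is the pose to reach, as a shift and turn from the pose commanded when the call began, along the tool's axes at that moment; what a row does not reach only later rows make up. A row lasts 1/12 s, in which the tool goes at most 41.7 mm and 7.16 degrees, less where a joint would pass 70% of its speed; a pose out of reach is approached as far as the arm can. A call with a gripper value outside its range is refused whole. The fingers move at their own pace and stop on an object; the grip force is fixed at half the most. Time passes only in rows, so rows that repeat a pose let the fingers close. It gives the time, the measured TCP pose, the force and the opening at its end, in the units of the state.
- status.state(): the state, without advancing time (a new reading comes with each control period).
- imaging.grab_frame(name): name is "scene" or "side" or "wrist"; returns the picture (384x512x3 uint8, red, green, blue); there is no depth.
- imaging.camera_info(name): a dict with "K" (3x3 intrinsics, pixels), "R" (3x3) and "t" (3): a world point X has camera coordinates R X + t. Camera axes: x right, y down, z forward; pixel columns grow to the right and rows downward; lengths in m; the calibration is good to about 2 mm. A picture is of the moment at which its call begins: read the wrist's pose just before it. camera_info takes no time and is no camera call; for the wrist camera it gives the pose at the moment of the call.
- workorder.job_done(): hands the job in, once; it reports no verdict.
The state is a dict: "time": time; "joint_pos": joint angles; "joint_vel": joint speeds; "joint_efforts": joint torques, N m; "tool_pos": TCP position; "tool_rot": TCP orientation; "contact_force": force on the tool from outside, world axes, zero at the start; "ft_torque": the same for the moment, N m; "gripper_width": opening from 0.0 (shut) to 1.0 (fully open).
Only numpy, scipy, OpenCV 4.12 (cv2) and the standard library are available. Lean on these libraries where they do the work, as an engineer would, in place of code of your own. Each camera call takes 0.05 s, during which the arm holds its last target.

## Task

A clay tumbler stands loose between the three jaws of the self-centring chuck on the indexing wheel. While the sprung index pin still keeps the wheel from turning, swing the upright peg of the chuck's outer ring clockwise (seen from above) until you feel all three jaws press firmly on the tumbler, so that they hold it when you let go, but do not force it: the clay is soft. Then let go of the peg, pull the black knob of the index plunger straight up to its stop and finish while still holding it there, touching nothing of the wheel, chuck or tumbler, so that I can spin the wheel and see whether the tumbler runs true.

Things in the scene. Friction and masses are not known exactly. Their poses are not given: they have to be found in the camera images.
- wheel_centre (a point): On the wheel's vertical axis, in the chuck's top face, 66 mm up. Grey foot; steel index plate 260 mm across (top 50 mm up, twelve holes near its rim); round chuck face; round that the knurled ring, 200 mm across, top 66 mm up. With the index pin in, the wheel has half a degree of play; with it out it turns freely.
- peg_mid (a point): Middle of the upright round steel peg (14 mm thick) on the knurled ring, 90 mm from the wheel's axis and 87 mm above the table; its top is 107 mm up, the ring's top face 66 mm. It goes round the axis with the ring: 4 to 5 N push while the jaws are free, about 9 N once they press the jaw springs in by 2 mm.
- chuck_ring (a joint): Turn of the ring on the wheel, rad: 0 jaws open, growing clockwise from above, at most 1.0. Each rad moves every jaw 20 mm inward from 46 mm off the axis: they touch a centred tumbler at 0.6. Then the pads give on springs (1.5 N at first, 2.5 N per mm) for 6 mm (0.3 rad). The ring is stiff and stays where left; springs pressed in over 1.5 mm push it back to there.
- jaw0: One of three sprung jaw pads (smooth black nylon face 22 mm wide, 21 mm high, top 89 mm up), 120 degrees apart on the chuck face. Its origin is not on the pad but near the wheel's axis; its x axis points radially outward.
- jaw1: The second jaw pad, like jaw0.
- jaw2: The third jaw pad, like jaw0.
- tumbler: Clay tumbler between the jaws, open at the top: 68 mm across up to 34 mm above its foot, 76 mm at the rim, 78 mm high. Origin at the centre of its underside, z up. It stands loose on the chuck face, up to 3 mm off the axis; rim 144 mm above the table. Two more on the wooden ware board have no part in this.
- plunger_knob (a point): Middle of the plunger's black mushroom knob (28 mm across, 16 mm high, 12 mm neck), 143 mm up when the pin is home; knob top 152 mm, underside 136 mm. It stands 117 mm from the wheel's axis over the plate's rim, above a 20 mm steel barrel (top 118 mm up) on a grey bracket whose column, farther out, is 102 mm high.
- index_plunger (a joint): How far the plunger is pulled up, m: 0 pin home (8 mm deep in its hole of the index plate), 0.012 at its upper stop. Its spring pushes it home with about 8 N at 0, rising to 13 N at the stop; let go, it snaps back.
Things that resemble listed ones, but are neither listed nor needed, are in the scene too. What is shaped like the tumbler but yellow is not meant.

How it is judged:
By the outcome, as a careful person would: the job done as asked, in the order asked, and still so for the second after the job is handed in, while the arm keeps its last pose, push and grip.
It also fails if it takes over 54 s, if anything falls off the work surface, if the arm or the gripper's body presses on something with over 40 N, if the wrist force passes 120 N, or if a joint passes its speed limit or range.

## Working session

There is one attempt and no reset: what is moved stays moved. The work goes in short steps, Python scripts to look and compute and a tool call to move; the robot and the scene stay as the last step left them, time stands still between calls to the robot, and variables do not carry over. Pictures are saved under pics/ and viewed, and the job is handed in when it is done.

Besides the shell and the picture viewer there is one more tool, called after "Request:" by a JSON object that holds its "method" and its "body". carry_out: Moves the arm, as the interface text tells. Its arguments: {"type":"object","properties":{"moves":{"type":"array","items":{"type":"number"}}},"required":["moves"]}

```bash
mkdir -p pics; ls
python3 - <<'E'
from plant import status, imaging, workorder, manip
import cv2,numpy as np
print(manip.tcp_to_tips, status.state())
for n in ("scene","side","wrist"):
    i=imaging.camera_info(n); print(n,np.round(i["K"],1).tolist(),np.round(i["R"],4).tolist(),np.round(i["t"],4).tolist())
    f=imaging.grab_frame(n); cv2.imwrite(f"pics/{n}0.png",f[:,:,::-1])
E
```

```text
pics
0.008 {'time': 0.0, 'joint_pos': array([ 1.11699064e+00,  5.33566071e-02,  1.61430271e+00, -1.32662308e-05,
        1.47595480e+00, -1.19022415e-01]), 'joint_vel': array([-1.75758773e-03,  2.43629771e-05,  1.07074932e-05, -2.20686997e-04,
       -3.03513808e-03,  1.60522231e-04]), 'joint_efforts': array([-2.90627404e-04, -3.93690956e+01, -3.70175529e+01, -1.74523120e-04,
        7.05780520e-03, -1.93313508e-05]), 'tool_pos': array([0.20510475, 0.58975344, 0.23805793]), 'tool_rot': array([ 0.69702563,  0.11712437,  0.69742049, -0.11849817]), 'contact_force': array([0.22651654, 0.31551625, 0.24569715]), 'ft_torque': array([ 0.00587228, -0.03744267,  0.03393805]), 'gripper_width': 1.0005475472699563}
scene [[449.5, 0.0, 264.3], [0.0, 449.5, 191.0], [0.0, 0.0, 1.0]] [[0.5106, -0.8598, 0.0058], [-0.5894, -0.3549, -0.7257], [0.626, 0.3672, -0.688]] [-0.2153, 0.3907, 0.6048]
side [[401.9, 0.0, 261.3], [0.0, 401.9, 190.2], [0.0, 0.0, 1.0]] [[0.9687, -0.2482, -0.0076], [-0.1597, -0.5991, -0.7846], [0.1902, 0.7612, -0.6199]] [-0.467, 0.1841, 0.7865]
wrist [[334.9, 0.0, 251.6], [0.0, 334.9, 188.2], [0.0, 0.0, 1.0]] [[0.3273, 0.9449, -0.0018], [0.9031, -0.3123, 0.2949], [0.2782, -0.0981, -0.9555]] [-0.6237, -0.0389, 0.379]
```

View pics/scene0.png

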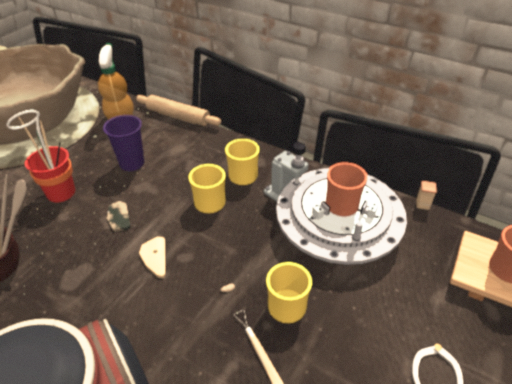

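View pics/side0.png

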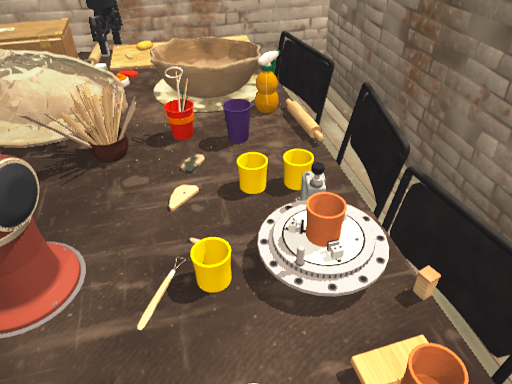

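View pics/wrist0.png

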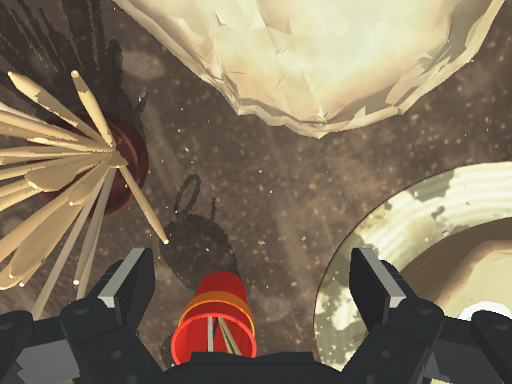

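The scene view shows the wheel at about (342,212), with the plunger's black knob at about (299,150). The side view shows the wheel at (323,245), the knob at (317,168) and a peg-like post at (300,256). Next I'll zoom in.

Run:
```python
import cv2,numpy as np
a=cv2.imread("pics/scene0.png")[130:270,250:420]; b=cv2.imread("pics/side0.png")[150:300,245:405]
cv2.imwrite("pics/c1.png",cv2.resize(a,None,fx=4.5,fy=4.2,interpolation=cv2.INTER_CUBIC)) 
cv2.imwrite("pics/c2.png",cv2.resize(b,None,fx=4,fy=4,interpolation=cv2.INTER_CUBIC))
```

```text
(no output)
```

View pics/c1.png

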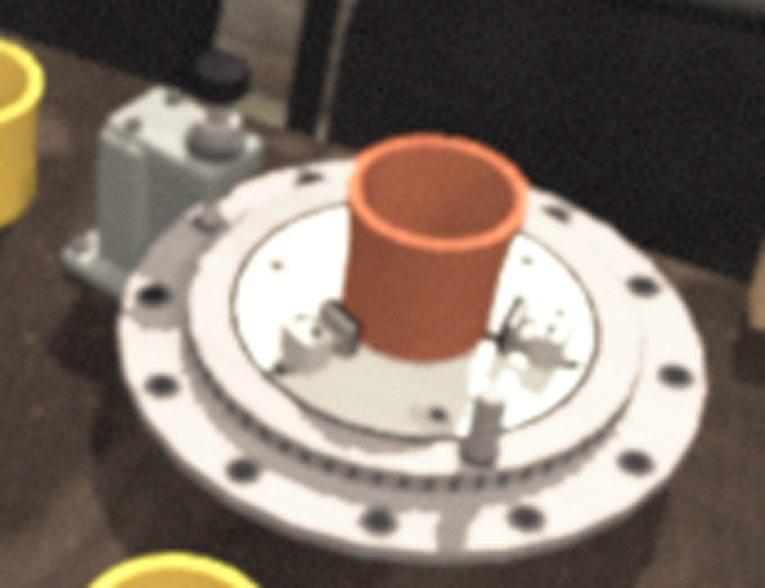

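View pics/c2.png

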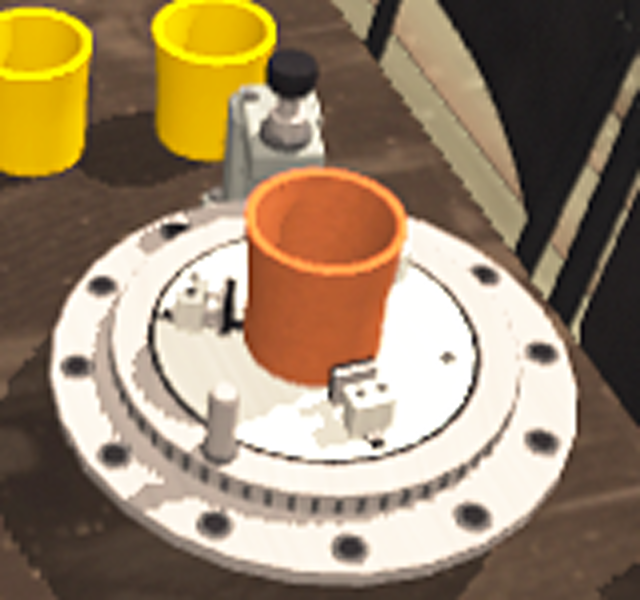

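```bash
cat > h.py <<'E'
import numpy as np
from plant import imaging
from scipy.optimize import least_squares
def ray(n,uv,info=None):
    i=info or imaging.camera_info(n); K,R,t=[np.array(i[k]) for k in("K","R","t")]
    d=R.T@np.linalg.inv(K)@np.array([uv[0],uv[1],1.]); return -R.T@t,d
def onz(n,uv,z,info=None):
    c,d=ray(n,uv,info); return c+d*(z-c[2])/d[2]
def tri(a,b):
    A=np.zeros((3,3));B=np.zeros(3)
    for n,uv in(a,b):
        c,d=ray(n,uv);d=d/np.linalg.norm(d);P=np.eye(3)-np.outer(d,d);A+=P;B+=P@c
    X=np.linalg.solve(A,B)
    res=[np.linalg.norm(np.cross(X-ray(n,uv)[0],ray(n,uv)[1]/np.linalg.norm(ray(n,uv)[1]))) for n,uv in(a,b)]
    return X,res
def proj(n,X,info=None):
    i=info or imaging.camera_info(n); p=np.array(i["K"])@(np.array(i["R"])@X+np.array(i["t"])); return p[:2]/p[2]
s1=lambda x,y:(x/4.5+250-.4,y/4.2+130-.4)
s2=lambda x,y:(x/4+245-.4,y/4+150-.4)
E
python3 - <<'E'
from h import *
h1=[(154,294),(162,385),(243,469),(379,521),(526,518),(635,462),(676,376),(643,285),(558,213),(309,177)]
h2=[(101,286),(77,366),(115,455),(214,523),(350,547),(473,516),(542,440),(541,351),(486,273),(174,230)]
for n,s,h in(("scene",s1,h1),("side",s2,h2)):
    P=np.array([onz(n,s(*p),.05)[:2] for p in h])
    r=least_squares(lambda q:np.hypot(*(P-q[:2]).T)-q[2],[.6,0,.117])
    print(n,r.x,np.round(r.fun*1000,1),np.round(np.sort(np.degrees(np.arctan2(*(P-r.x[:2]).T[::-1]))),1))
# knob mid, peg top/base, rim
print("knob",tri(("scene",s1(222,78)),("side",s2(293,74))), onz("scene",s1(222,78),.143),onz("side",s2(293,74),.143))
print("pegtop",tri(("scene",s1(490,355)),("side",s2(223,390))),onz("side",s2(223,390),.107))
print("pegbase",onz("scene",s1(479,460),.066),onz("side",s2(217,455),.066))
for n,s,pts in(("scene",s1,[(348,190),(527,190),(438,134),(435,250)]),("side",s2,[(244,222),(407,222),(325,168),(322,275)])):
    P=np.array([onz(n,s(*p),.144)[:2] for p in pts]); r=least_squares(lambda q:np.hypot(*(P-q[:2]).T)-q[2],[.6,0,.04]);print("rim",n,r.x,r.fun)
E
```

```text
scene [ 0.58897592 -0.07981566  0.11792449] [-1.1 -0.1 -0.1  0.7  0.6 -0.2 -0.5 -1.1  1.   0.8] [-162.2 -132.7 -103.   -73.3  -42.9  -13.    48.   108.2  138.2  167.8]
side [ 0.58847932 -0.07917571  0.11756681] [-0.2 -0.3  0.3  0.2 -0.   0.3 -0.4 -0.9  1.1 -0.1] [-162.  -132.7 -102.6  -72.8  -42.5  -12.4   17.4  108.2  138.2  167.9]
knob (array([0.6141114 , 0.03419888, 0.14203288]), [np.float64(0.000278895736734166), np.float64(0.00027889573673407845)]) [0.61258984 0.03345227 0.143     ] [0.6138152 0.0333202 0.143    ]
pegtop (array([ 0.52249585, -0.1368088 ,  0.11343602]), [np.float64(0.007786496452037346), np.float64(0.007786496452037335)]) [ 0.51866985 -0.13963014  0.107     ]
pegbase [ 0.51571436 -0.14088751  0.066     ] [ 0.51756462 -0.14105803  0.066     ]
rim scene [ 0.58599736 -0.08142051  0.03844256] [-0.00110798 -0.00108588  0.00109797  0.00109589]
rim side [ 0.586028   -0.08186867  0.03818465] [-0.00045448 -0.00043365  0.00042133  0.0004668 ]
```

```bash
cat >> h.py <<'E'
from scipy.spatial.transform import Rotation as Ro
from plant import status
C=np.array([.5887,-.0795])
def axes(s=None):
    s=s or status.state(); q=s["tool_rot"]; return Ro.from_quat([q[1],q[2],q[3],q[0]]).as_matrix(), s["tool_pos"]
def shift(target,M,p): return np.round(100*(M.T@(np.array(target)-p)),2)
E
python3 - <<'E'
from h import *
M,p=axes(); print(np.round(M,3)); y=M[:,1]; print("y ang",np.degrees(np.arctan2(y[1],y[0])))
a=np.radians(-139.4)
P=C+.09*np.array([np.cos(a),np.sin(a)]); print(P, shift([*P,.30],M,p),shift([*p[:2],.32],M,p))
i=imaging.camera_info("wrist"); print(M.T@(-i["R"].T@i["t"]-p))
E
```

```text
[[-0.001  0.329  0.944]
 [-0.001  0.944 -0.329]
 [-1.    -0.002 -0.   ]]
y ang 70.81846789910622
[ 0.52036558 -0.13806968] [ -6.08 -58.41  53.69] [-8.17 -0.01 -0.  ]
[-0.1342952  -0.00039685 -0.07540968]
```

Request:
{"method": "carry_out", "body": {"moves": [1,-8,0,0,0,1,-8,0,0,0,1,-8,-58.4,53.7,2.1,1,-8,-58.4,53.7,2.1,1,-8,-58.4,53.7,2.1,1,-8,-58.4,53.7,2.1,1,-8,-58.4,53.7,2.1,0.35,-8,-58.4,53.7,2.1,0.35,-8,-58.4,53.7,2.1,0.35,-8,-58.4,53.7,2.1,0.35,-8,-58.4,53.7,2.1,0.35,-8,-58.4,53.7,2.1]}}

```text
time: 1.15
tool_pos: [0.371, 0.2061, 0.3191]
tool_rot: [0.495, 0.505, 0.495, -0.505]
contact_force: [1.5, 0.1, -0.1]
gripper_width: 0.351
```

Run:
```python
from h import *
s=status.state();M,p=axes(s);y=M[:,1];ya=np.degrees(np.arctan2(y[1],y[0])); print(ya,s["joint_pos"])
a=np.radians(-139.4);P=C+.09*np.array([np.cos(a),np.sin(a)]);print(shift([*P,.24],M,p),np.radians(ya+49.4))
```

```text
-1.1257972155625016 [ 3.31246597e-01 -4.85954789e-01  1.94064814e+00 -1.94391497e-05
  1.68647778e+00  3.50893192e-01]
[ 7.92 15.61 34.11] 0.8425437823638489
```

Request:
{"method": "carry_out", "body": {"moves": [0.35,7.9,15.6,34.1,0.84,0.35,7.9,15.6,34.1,0.84,0.35,7.9,15.6,34.1,0.84,0.35,7.9,15.6,34.1,0.84,0.35,7.9,15.6,34.1,0.84,0.35,7.9,15.6,34.1,0.84,0.35,7.9,15.6,34.1,0.84,0.35,7.9,15.6,34.1,0.84,0.35,7.9,15.6,34.1,0.84,0.35,7.9,15.6,34.1,0.84,0.35,7.9,15.6,34.1,0.84,0.35,7.9,15.6,34.1,0.84]}}

```text
time: 2.15
tool_pos: [0.5218, -0.1351, 0.2398]
tool_rot: [-0.247, -0.662, -0.248, 0.663]
contact_force: [-1.0, -0.0, -0.4]
gripper_width: 0.351
```

Run:
```python
from h import *
import cv2
s=status.state();M,p=axes(s);y=M[:,1];ya=np.degrees(np.arctan2(y[1],y[0])); print(ya,s["joint_pos"],s["joint_vel"])
i=imaging.camera_info("wrist");f=imaging.grab_frame("wrist");cv2.imwrite("pics/w1.png",f[:,:,::-1])
a=np.radians(-139.4);P=C+.09*np.array([np.cos(a),np.sin(a)]);print(shift([*P,.082],M,p),np.radians(ya+49.4))
print("expect peg top px",proj("wrist",np.array([*P,.107]),i),"C",proj("wrist",np.array([*C,.066]),i))
```

```text
-48.97715301254125 [-3.91644481e-01 -1.53091172e-01  1.81054412e+00  5.34510459e-04
  1.48580293e+00  4.63122049e-01] [ 0.03020864 -0.03338193  0.00761314  0.00038741  0.00214775 -0.0002627 ]
[15.78  0.16  0.3 ] 0.007380072163294314
expect peg top px [253.16441787 183.03235148] C [254.11402805  70.25384545]
```

View pics/w1.png

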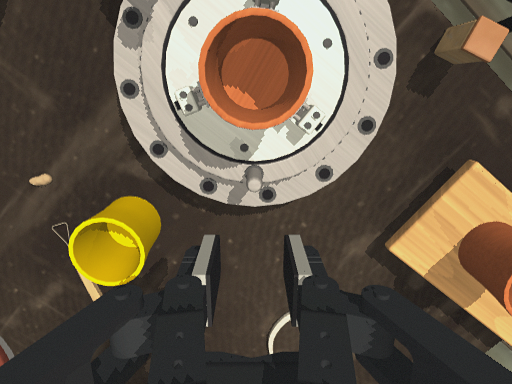

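The wrist view shows the peg top at (254,180), against a prediction of (253,183). The tumbler rim is centred at (256,69), and the jaws are at (187,100), (312,118) and (264,3). Now I'll lower over the peg.

Request:
{"method": "carry_out", "body": {"moves": [0.35,4,0.2,0.3,0,0.35,8,0.2,0.3,0,0.35,11,0.2,0.3,0,0.35,13.5,0.2,0.3,0,0.35,15,0.2,0.3,0,0.35,15.7,0.2,0.3,0,0.35,15.7,0.2,0.3,0]}}

```text
time: 2.78
tool_pos: [0.5201, -0.1369, 0.0821]
tool_rot: [-0.248, -0.661, -0.249, 0.663]
contact_force: [-0.5, -0.7, -0.5]
gripper_width: 0.35
```

Run:
```python
from h import *
import cv2
s=status.state();M,p=axes(s);y=M[:,1];ya=np.degrees(np.arctan2(y[1],y[0])); print(ya,p,s["contact_force"])
i=imaging.camera_info("wrist");f=imaging.grab_frame("wrist");cv2.imwrite("pics/w2.png",f[:,:,::-1])
f=imaging.grab_frame("side");cv2.imwrite("pics/s2.png",cv2.resize(f[130:300,230:410,::-1],None,fx=3.3,fy=3.3))
```

```text
-48.81801328346961 [ 0.5201037  -0.13687882  0.08211325] [-0.51002357 -0.7459642  -0.45324284]
```

View pics/w2.png

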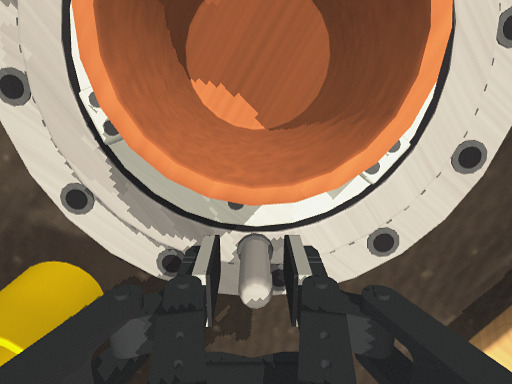

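View pics/s2.png

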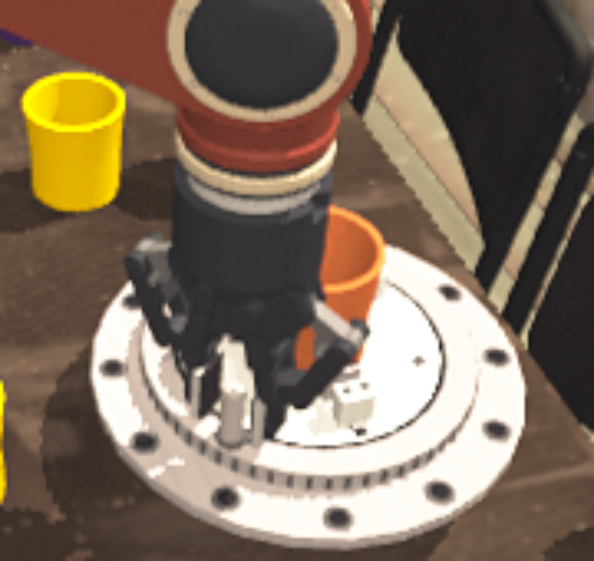

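The peg sits between the pads. I'll narrow the gap and swing 0.4 rad clockwise.

Request:
{"method": "carry_out", "body": {"moves": [0.21,0,0,0,0,0.21,0,0,0,0,0.21,0,-0.45,-0.01,0.05,0.21,0,-0.9,-0.05,0.1,0.21,0,-1.35,-0.1,0.15,0.21,0,-1.79,-0.18,0.2,0.21,0,-2.23,-0.28,0.25,0.21,0,-2.66,-0.4,0.3,0.21,0,-3.09,-0.55,0.35,0.21,0,-3.5,-0.71,0.4,0.21,0,-3.5,-0.71,0.4,0.21,0,-3.5,-0.71,0.4]}}

```text
time: 3.88
tool_pos: [0.5048, -0.1089, 0.0852]
tool_rot: [0.113, 0.699, 0.111, -0.697]
contact_force: [0.7, -4.6, 2.8]
gripper_width: 0.211
```

```bash
cat > st.py <<'E'
from h import *
import cv2,sys
s=status.state();M,p=axes(s);y=M[:,1];ya=np.degrees(np.arctan2(y[1],y[0]))
v=p[:2]-C; ph=np.degrees(np.arctan2(v[1],v[0])); f=s["contact_force"]
print("t",round(s["time"],2),"yaw",round(ya,1),"r",np.hypot(*v),"phi",ph,"f tool",np.round(M.T@f,1),"grip",s["gripper_width"],"p",p)
a=np.radians(ph); print("F cw-tangential on tool",f[0]*np.sin(a)-f[1]*np.cos(a))
if len(sys.argv)>1:
    f=imaging.grab_frame("wrist");cv2.imwrite(f"pics/{sys.argv[1]}.png",f[:,:,::-1])
E
python3 st.py w3
```

```text
t 3.88 yaw -71.8 r 0.08889551590282713 phi -160.66559125703256 f tool [-2.8  4.5  0.8] grip 0.21069000273778588 p [ 0.50481799 -0.10893163  0.08515166]
F cw-tangential on tool -4.516111396397457
```

View pics/w3.png

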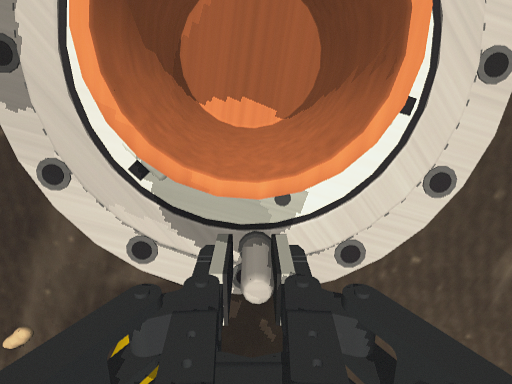

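Request:
{"method": "carry_out", "body": {"moves": [0.21,0,-0.23,0,0.025,0.21,0,-0.45,-0.01,0.05,0.21,0,-0.68,-0.03,0.075,0.21,0,-0.9,-0.05,0.1,0.21,0,-1.12,-0.07,0.125,0.21,0,-1.35,-0.1,0.15,0.21,0,-1.35,-0.1,0.15,0.21,0,-1.35,-0.1,0.15]}}

```text
time: 4.6
tool_pos: [0.5018, -0.0969, 0.0851]
tool_rot: [0.061, 0.706, 0.057, -0.704]
contact_force: [1.2, -10.2, 2.1]
gripper_width: 0.212
```

```bash
python3 st.py w4; python3 -c "
from plant import imaging;import cv2
f=imaging.grab_frame('side');cv2.imwrite('pics/s4.png',cv2.resize(f[130:300,230:410,::-1],None,fx=3.3,fy=3.3))"
```

```text
t 4.6 yaw -80.4 r 0.0886626401150038 phi -168.65264645280823 f tool [-2.1 10.2  0.5] grip 0.2115080862784601 p [ 0.5017705  -0.09694495  0.0851253 ]
F cw-tangential on tool -10.210271527978042
```

View pics/w4.png

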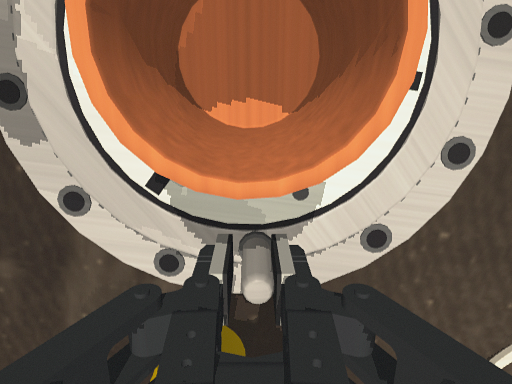

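View pics/s4.png

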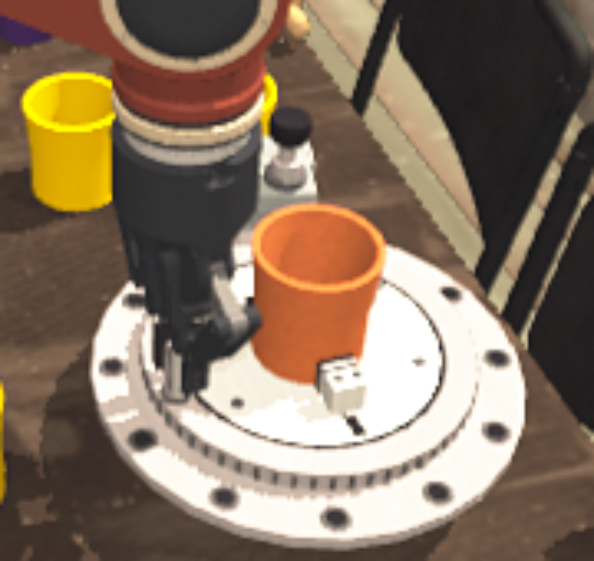

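Tangential force rose from 4.5 N to about 10 N, so the jaws should be pressing, at roughly 2 mm. I'll back off, lift and check from above.

Request:
{"method": "carry_out", "body": {"moves": [0.21,0,0.3,0,0,0.21,0,0.55,0,0,0.35,0,0.55,0,0,0.35,0,0.55,0,0,0.35,0,0.55,0,0,0.35,-3,0.55,0,0,0.35,-7,0.55,0,0,0.35,-11,0.55,0,0,0.35,-15,0.55,0,0,0.35,-16,0.55,0,0,0.35,-16,0.55,0,0]}}

```text
time: 5.62
tool_pos: [0.503, -0.1, 0.2479]
tool_rot: [0.06, 0.707, 0.058, -0.702]
contact_force: [-0.9, 0.7, -0.2]
gripper_width: 0.345
```

```bash
python3 st.py w5
python3 - <<'E'
from plant import imaging;import cv2
from h import *
i=imaging.camera_info("wrist")
np.savez("w5.npz",**i)
print("C66",proj("wrist",np.array([*C,.066]),i),"C144",proj("wrist",np.array([*C,.144]),i))
f=cv2.imread("pics/w5.png");cv2.imwrite('pics/w5z.png',cv2.resize(f[0:220,90:420],(800,533),interpolation=cv2.INTER_CUBIC))
f=cv2.imread("pics/w1.png");cv2.imwrite('pics/w1z.png',cv2.resize(f[0:220,90:420],(800,533),interpolation=cv2.INTER_CUBIC))
E
```

```text
t 5.62 yaw -80.4 r 0.08810754494703531 phi -166.56323653850396 f tool [ 0.2 -0.9  0.8] grip 0.3446799414222168 p [ 0.50300422 -0.09997373  0.24789537]
F cw-tangential on tool 0.9352669842474828
C66 [245.1022166  68.4405857] C144 [242.92272609  62.82043511]
```

View pics/w5z.png

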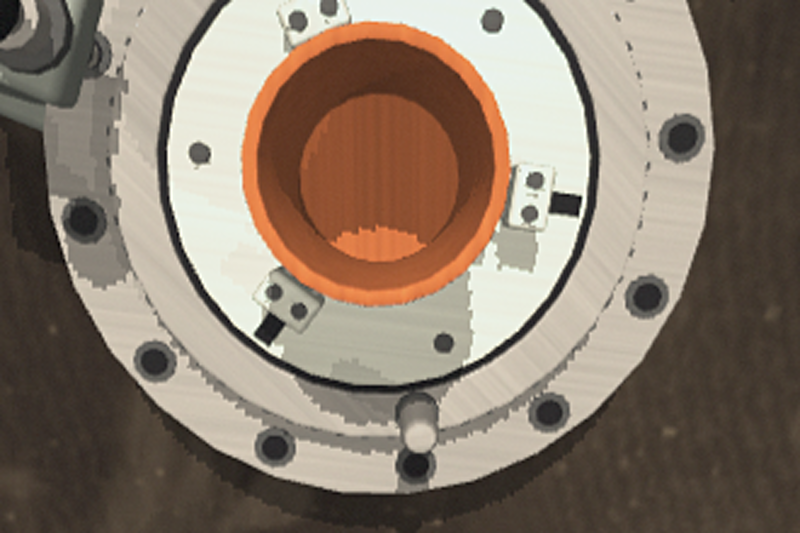

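View pics/w1z.png

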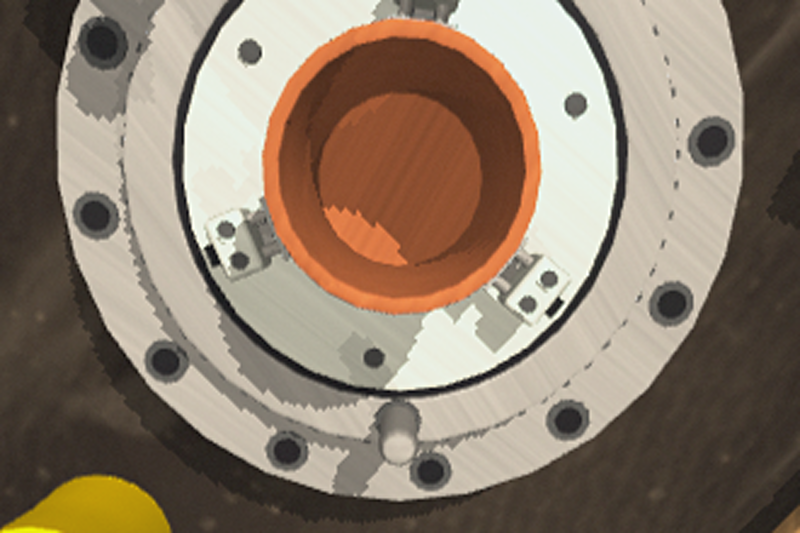

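```bash
cat > jm.py <<'E'
from h import *
import cv2
def zz(x,y): return (x/2.4242+90-.3,y/2.4227-.3)
def rimfit(img,info,z=.144):
    hsv=cv2.cvtColor(img,cv2.COLOR_BGR2HSV); m=cv2.inRange(hsv,(2,120,60),(16,255,255)); m[230:]=0; m[:,420:]=0
    m[:,:150]=0
    cs,_=cv2.findContours(m,cv2.RETR_EXTERNAL,cv2.CHAIN_APPROX_NONE); c=max(cs,key=cv2.contourArea)[:,0,:]
    h=cv2.convexHull(c)[:,0,:]; h=h[h[:,1]>1]
    P=np.array([onz("wrist",q,z,info)[:2] for q in h.astype(float)])
    r=least_squares(lambda q:np.hypot(*(P-q[:2]).T)-q[2],[*C,.038],loss="soft_l1",f_scale=.0005); return r.x,np.abs(r.fun).max()
E
python3 - <<'E'
from jm import *
i5=dict(np.load("w5.npz")); i1=None
# w1 cam pose reconstructed: same mount
M1=Ro.from_quat([-.662,-.248,.663,-.247]).as_matrix(); p1=np.array([.5218,-.1351,.2398])
M5,p5=axes()
Rm=i5["R"]@M5; tm=i5["R"]@p5+i5["t"]
i1=dict(K=i5["K"],R=Rm@M1.T,t=tm-Rm@M1.T@p1)
H={1:[(103,41),(95,215),(166,361),(287,450),(430,471),(569,420),(671,303),(712,140)],5:[(84,220),(155,361),(275,447),(417,464),(550,412),(648,297),(682,138)]}
J={1:[((226,230),(240,261)),((528,303),(549,279))],5:[((275,292),(299,312)),((530,214),(536,180)),((296,20),(329,6))]}
pegtop={1:(399,445),5:(419,433)}
for n,i in((1,i1),(5,i5)):
    P=np.array([onz("wrist",zz(*q),.05,i)[:2] for q in H[n]])
    r=least_squares(lambda q:np.hypot(*(P-q[:2]).T)-.117,C).x; print(n,"C fit",r,"hole ang mod30",np.round(np.degrees(np.arctan2(*(P-r).T[::-1]))%30,1))
    for a,b in J[n]:
        X=(onz("wrist",zz(*a),.09,i)+onz("wrist",zz(*b),.09,i))[:2]/2-r; print("jaw r",np.hypot(*X)*1000,"ang",np.degrees(np.arctan2(X[1],X[0])))
    X=onz("wrist",zz(*pegtop[n]),.107,i)[:2]-r; print("peg",np.hypot(*X),np.degrees(np.arctan2(X[1],X[0])))
    print("rim",rimfit(cv2.imread(f"pics/w{n}.png"),i), )
E
```

```text
1 C fit [ 0.58744989 -0.08154527] hole ang mod30 [17.3 17.5 17.6 17.5 17.5 17.7 17.6 17.8]
jaw r 60.95386147183893 ang 152.7601500241264
jaw r 60.81541965205775 ang -87.2897330151789
peg 0.08803726169841453 -139.14381674050105
rim (array([ 0.5863373 , -0.0822859 ,  0.03712427]), np.float64(0.0004569783315821474))
5 C fit [ 0.58624202 -0.08034649] hole ang mod30 [17.8 17.7 17.4 17.4 16.9 16.5 16.4]
jaw r 53.84615520170528 ang 153.47974693429418
jaw r 53.575506548722714 ang -89.22654925727029
jaw r 51.75171666479486 ang 32.64810337664025
peg 0.08777685357927438 -160.82027186182836
rim (array([ 0.5845464 , -0.08124833,  0.0365327 ]), np.float64(0.0003453651603540775))
```

Run:
```python
from jm import *
s=status.state();print(s["tool_pos"],s["joint_vel"].round(3))
i=imaging.camera_info("wrist");f=imaging.grab_frame("wrist");cv2.imwrite("pics/w6.png",f[:,:,::-1]);np.savez("w6.npz",**i)
a=imaging.grab_frame("scene")[:,:,::-1];b=imaging.grab_frame("side")[:,:,::-1]
cv2.imwrite("pics/scene6.png",a);cv2.imwrite("pics/side6.png",b)
cv2.imwrite("pics/a6.png",cv2.resize(a[130:270,250:420],None,fx=4.5,fy=4.2,interpolation=cv2.INTER_CUBIC))
cv2.imwrite("pics/b6.png",cv2.resize(b[150:300,245:405],None,fx=4,fy=4,interpolation=cv2.INTER_CUBIC))
g=cv2.imread("pics/w6.png");cv2.imwrite('pics/w6z.png',cv2.resize(g[0:220,90:420],(800,533),interpolation=cv2.INTER_CUBIC))
```

```text
[ 0.50169925 -0.09961256  0.24452121] [-0.002  0.034  0.068 -0.004 -0.005  0.001]
```

View pics/w6z.png

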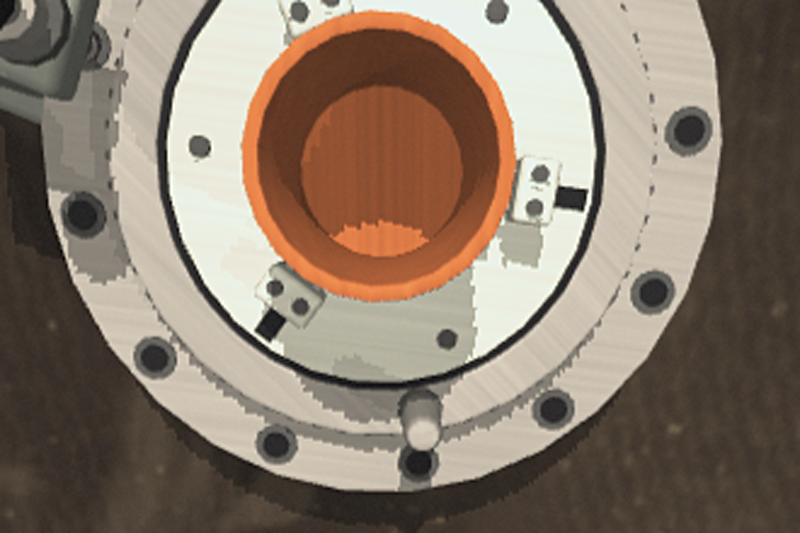

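View pics/a6.png

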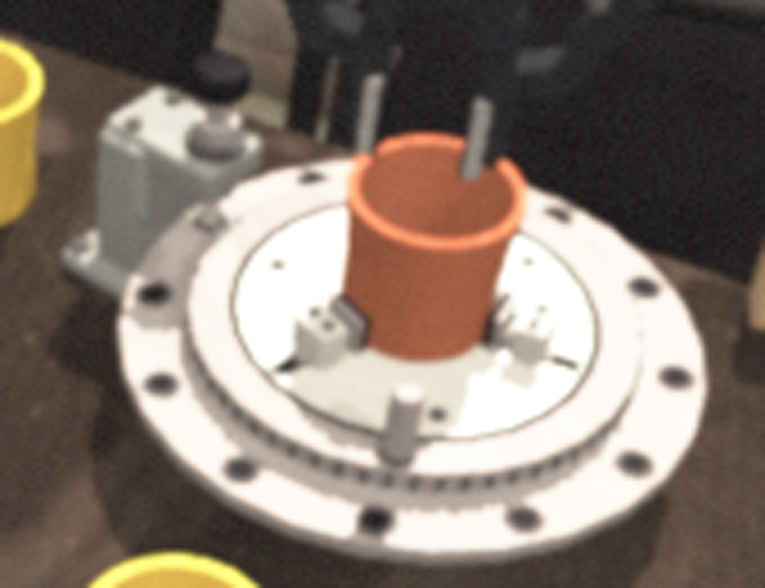

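View pics/b6.png

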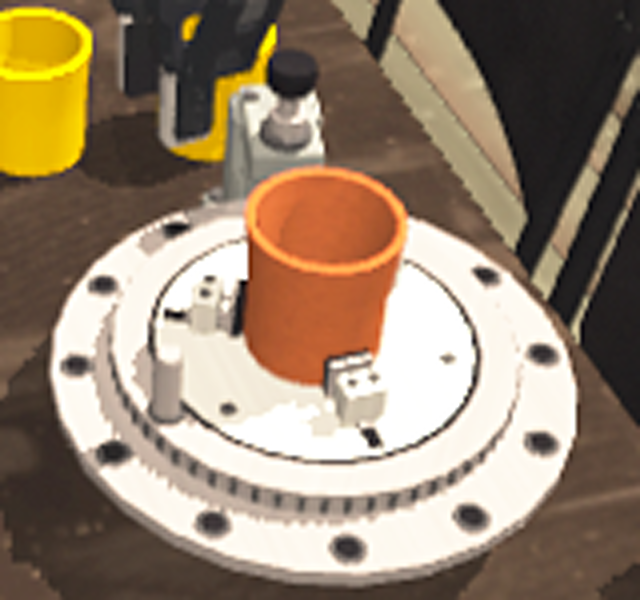

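Run:
```python
from jm import *
i6=dict(np.load("w6.npz"))
H=[(83,213),(155,357),(276,443),(418,461),(554,408),(653,292),(689,130)]
P=np.array([onz("wrist",zz(*q),.05,i6)[:2] for q in H])
r=least_squares(lambda q:np.hypot(*(P-q[:2]).T)-.117,C).x;print("C",r,np.round((np.hypot(*(P-r).T)-.117)*1000,1))
for a,b in [((276,288),(300,308)),((534,208),(541,174)),((299,11),(331,-1))]:
    X=(onz("wrist",zz(*a),.09,i6)+onz("wrist",zz(*b),.09,i6))[:2]/2-r; print("jaw r",np.hypot(*X)*1000,np.degrees(np.arctan2(X[1],X[0])))
X=onz("wrist",zz(423,430),.107,i6)[:2]-r; print("peg",np.hypot(*X),np.degrees(np.arctan2(X[1],X[0])))
print("rim w6",rimfit(cv2.imread("pics/w6.png"),i6))
for n in("scene","side"):
  for k in("0","6"):
    im=cv2.imread(f"pics/{n}{k}.png"); m=cv2.inRange(cv2.cvtColor(im,cv2.COLOR_BGR2HSV),(2,120,60),(16,255,255))
    m[:150]=0;m[262:]=0;m[:,:290]=0;m[:,390:]=0
    cs,_=cv2.findContours(m,cv2.RETR_EXTERNAL,cv2.CHAIN_APPROX_NONE); c=max(cs,key=cv2.contourArea)
    # width at various rows -> left/right edges
    mm=np.zeros_like(m);cv2.drawContours(mm,[c],-1,255,-1)
    rows=range(c[:,0,1].min()+30,c[:,0,1].max()-12,3)
    print(n,k,cv2.boundingRect(c),cv2.contourArea(c),[(y,int(np.nonzero(mm[y])[0].min()),int(np.nonzero(mm[y])[0].max())) for y in rows])
# pad inner top edges
for n,s,l in (("side",s2,[("0 jawF",(350,366)),("6 jawF",(348,359))]),):
    for lab,q in l:
        X=onz(n,s(*q),.089)[:2]-C;print(lab,np.hypot(*X)*1000,np.degrees(np.arctan2(X[1],X[0])))
d=cv2.absdiff(cv2.imread("pics/side0.png"),cv2.imread("pics/side6.png"))[185:255,300:355];print(d.mean())
```

```text
C [ 0.58768061 -0.08131561] [-0.   0.1 -0.  -0.1  0.   0.1 -0.1]
jaw r 54.21064595405684 152.7199990260686
jaw r 53.69845341708042 -88.47324742462091
jaw r 52.82560563409862 32.54755714785734
peg 0.0879797688387404 -160.72307840814017
rim w6 (array([ 0.58649989, -0.08165176,  0.03715455]), np.float64(0.00023470206869942445))
scene 0 (326, 161, 42, 55) 1645.0 [(191, 328, 360), (194, 327, 359), (197, 327, 359), (200, 327, 358)]
scene 6 (327, 161, 40, 54) 1539.0 [(191, 328, 360), (194, 328, 359), (197, 327, 359), (200, 327, 358)]
side 0 (305, 192, 42, 55) 1677.0 [(222, 307, 341), (225, 307, 340), (228, 306, 340), (231, 305, 339)]
side 6 (306, 191, 41, 55) 1635.5 [(221, 306, 342), (224, 306, 341), (227, 306, 340), (230, 306, 340)]
0 jawF 44.68514182260481 -91.99705343214268
6 jawF 40.17703903912312 -91.03096951062157
10.561991341991343
```

Run:
```python
from h import *
M,p=axes();print(p,shift([.5027,-.1110,.083],M,p)); print(status.state()["contact_force"])
```

```text
[ 0.49984208 -0.09920032  0.24018639] [15.71  1.26 -0.16]
[ 0.46636354 -0.78236881 -0.40701514]
```

Request:
{"method": "carry_out", "body": {"moves": [0.35,0,1.25,-0.1,-0.1,0.35,3,1.25,-0.1,-0.17,0.35,7,1.25,-0.1,-0.17,0.35,11,1.25,-0.1,-0.17,0.35,13.5,1.25,-0.1,-0.17,0.35,15,1.25,-0.1,-0.17,0.35,15.7,1.25,-0.1,-0.17,0.21,15.7,1.25,-0.1,-0.17,0.21,15.7,1.25,-0.1,-0.17,0.21,15.7,1.25,-0.1,-0.17,0.21,15.7,1.25,-0.1,-0.17]}}

```text
time: 6.73
tool_pos: [0.5053, -0.1124, 0.0879]
tool_rot: [0.119, 0.698, 0.118, -0.696]
contact_force: [0.3, 0.6, -0.2]
gripper_width: 0.209
```

```bash
python3 st.py w7
```

```text
t 6.73 yaw -70.7 r 0.08966999879818258 phi -158.46685899507054 f tool [ 0.2 -0.4 -0.4] grip 0.20910724641986814 p [ 0.50528848 -0.11241242  0.0878768 ]
F cw-tangential on tool 0.4311149214939939
```

View pics/w7.png

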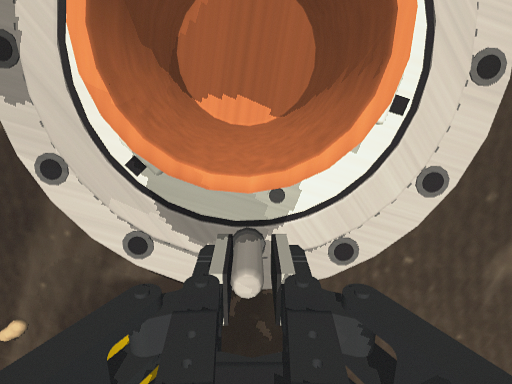

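Request:
{"method": "carry_out", "body": {"moves": [0.21,0,-0.2,0,0.02,0.21,0,-0.35,0,0.04,0.21,0,-0.35,0,0.04,0.21,0,-0.35,0,0.04]}}

```text
time: 7.12
tool_pos: [0.5032, -0.1087, 0.0866]
tool_rot: [0.105, 0.7, 0.104, -0.699]
contact_force: [0.5, 0.0, 0.2]
gripper_width: 0.211
```

```bash
python3 st.py
```

```text
t 7.12 yaw -73.0 r 0.09031489978138804 phi -161.12056028480447 f tool [-0.2  0.1 -0.4] grip 0.21122729750695987 p [ 0.5032439  -0.10872391  0.08663628]
F cw-tangential on tool -0.13128092807925199
```

Request:
{"method": "carry_out", "body": {"moves": [0.21,0,-0.1,0,0.01,0.21,0,-0.2,0,0.02,0.21,0,-0.2,0,0.02,0.21,0,-0.2,0,0.02]}}

```text
time: 7.45
tool_pos: [0.5032, -0.1081, 0.0866]
tool_rot: [0.099, 0.701, 0.096, -0.7]
contact_force: [2.8, -5.3, -1.7]
gripper_width: 0.214
```

```bash
python3 st.py
```

```text
t 7.45 yaw -74.2 r 0.09018050414576831 phi -161.50606577383553 f tool [ 1.7  5.9 -1.2] grip 0.21401000529115435 p [ 0.50317667 -0.10810564  0.08662886]
F cw-tangential on tool -5.939923873815955
```

Request:
{"method": "carry_out", "body": {"moves": [0.21,0,-0.1,0,0.01,0.21,0,-0.2,0,0.02,0.21,0,-0.2,0,0.02,0.21,0,-0.2,0,0.02]}}

```text
time: 7.78
tool_pos: [0.5027, -0.1066, 0.0866]
tool_rot: [0.092, 0.702, 0.089, -0.701]
contact_force: [3.1, -6.3, -2.4]
gripper_width: 0.206
```

```bash
python3 st.py w8
```

```text
t 7.78 yaw -75.3 r 0.0901623569228087 phi -162.51945712506003 f tool [ 2.4  6.9 -1.4] grip 0.2059689970425386 p [ 0.50270143 -0.10658314  0.08658671]
F cw-tangential on tool -6.9502386564621474
```

View pics/w8.png

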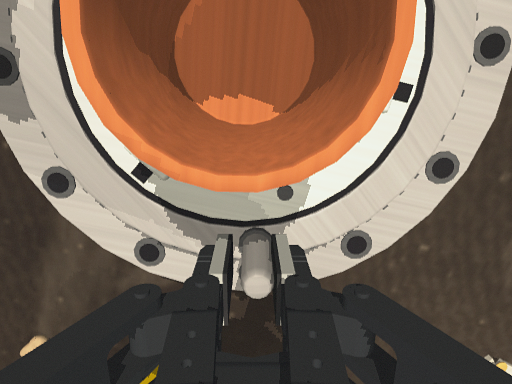

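Request:
{"method": "carry_out", "body": {"moves": [0.21,0,-0.1,0,0.01,0.21,0,-0.2,0,0.02,0.21,0,-0.2,0,0.02,0.21,0,-0.2,0,0.02]}}

```text
time: 8.17
tool_pos: [0.5022, -0.1048, 0.0866]
tool_rot: [0.085, 0.703, 0.082, -0.702]
contact_force: [2.0, -7.5, -3.0]
gripper_width: 0.211
```

```bash
python3 st.py
```

```text
t 8.17 yaw -76.5 r 0.09012643189448055 phi -163.68057093934195 f tool [ 3.1  7.7 -0.2] grip 0.211424621196031 p [ 0.50220476 -0.10482482  0.08661551]
F cw-tangential on tool -7.741619863638619
```

Request:
{"method": "carry_out", "body": {"moves": [0.21,0,-0.1,0,0.01,0.21,0,-0.2,0,0.02,0.21,0,-0.2,0,0.02,0.21,0,-0.2,0,0.02]}}

```text
time: 8.5
tool_pos: [0.5017, -0.1031, 0.0866]
tool_rot: [0.078, 0.704, 0.075, -0.702]
contact_force: [1.6, -8.6, -3.4]
gripper_width: 0.209
```

```bash
python3 st.py
```

```text
t 8.5 yaw -77.6 r 0.09012450231338182 phi -164.81860267172553 f tool [3.5 8.8 0.3] grip 0.20857546414905653 p [ 0.5017207  -0.10310143  0.08660738]
F cw-tangential on tool -8.762979404375649
```

Pressing at about 9 N, the stated 2 mm level, with a linear rise. Now I'll let go by opening, then lift.

Request:
{"method": "carry_out", "body": {"moves": [0.3,0,0,0,0,0.4,0,0.2,0,0,0.4,0,0.5,0,0,0.4,0,0.5,0,0,0.4,-1,0.5,0,0,0.4,-3,0.5,0,0,0.4,-7,0.5,0,0,0.4,-11,0.5,0,0,0.4,-14,0.5,0,0,0.4,-16,0.5,0,0,0.4,-16,0.5,0,0,0.4,-16,0.5,0,0]}}

```text
time: 9.5
tool_pos: [0.5028, -0.1061, 0.2485]
tool_rot: [0.077, 0.704, 0.076, -0.702]
contact_force: [0.3, 0.2, 0.5]
gripper_width: 0.402
```

Run:
```python
from jm import *
M,p=axes();i=imaging.camera_info("wrist");print(p)
f=imaging.grab_frame("wrist");g=f[:,:,::-1];cv2.imwrite("pics/w9.png",g);np.savez("w9.npz",**i)
cv2.imwrite('pics/w9z.png',cv2.resize(g[0:220,90:420],(800,533),interpolation=cv2.INTER_CUBIC))
print("rim",rimfit(np.ascontiguousarray(g),i)); print(status.state()["contact_force"])
K=np.array([.6135,.034]); print("knob shift",shift([*K,.19],M,p))
```

```text
[ 0.50278315 -0.10608341  0.24845527]
rim (array([ 0.58649823, -0.08173218,  0.03713486]), np.float64(0.00029430277213779443))
[-0.35698215 -0.00461443 -1.30483462]
knob shift [  5.87 -11.31 -13.81]
```

View pics/w9z.png

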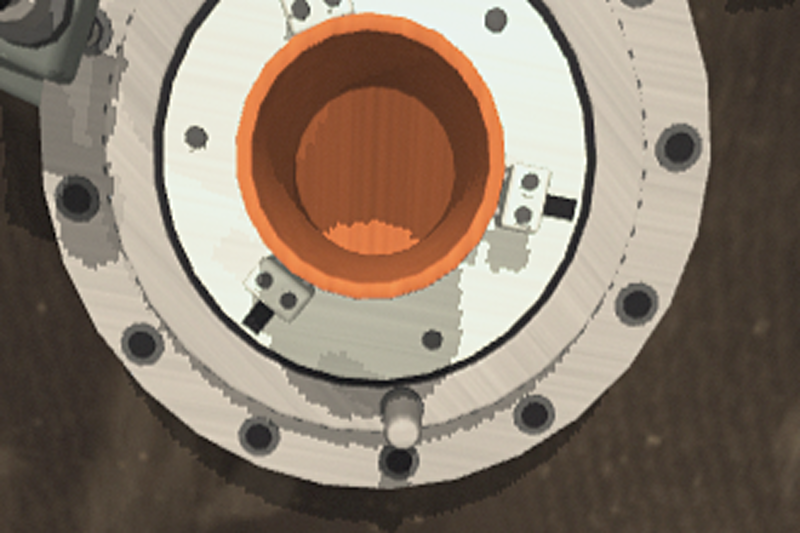

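The peg returned to the same position as before, aligned with the hole at (400,460). That matches the 1.5 mm self-holding point. Next is the plunger.

Request:
{"method": "carry_out", "body": {"moves": [0.6,0,-4,-5,-0.12,0.6,0,-7,-8.5,-0.24,0.6,1,-10,-12.5,-0.36,0.6,2,-11.3,-13.8,-0.48,0.6,2.5,-11.3,-13.8,-0.6,0.6,2.5,-11.3,-13.8,-0.72,0.6,2.5,-11.3,-13.8,-0.84,0.6,2.5,-11.3,-13.8,-0.96,0.6,2.5,-11.3,-13.8,-1.08,0.6,2.5,-11.3,-13.8,-1.14,0.6,2.5,-11.3,-13.8,-1.14,0.6,2.5,-11.3,-13.8,-1.14]}}

```text
time: 10.55
tool_pos: [0.6114, 0.0342, 0.219]
tool_rot: [-0.442, -0.55, -0.444, 0.552]
contact_force: [0.0, 0.0, 0.3]
gripper_width: 0.598
```

Run:
```python
from jm import *
M,p=axes();i=imaging.camera_info("wrist");y=M[:,1];print(p,np.degrees(np.arctan2(y[1],y[0])))
f=imaging.grab_frame("wrist");g=f[:,:,::-1];cv2.imwrite("pics/w10.png",g);np.savez("w10.npz",**i)
print(proj("wrist",np.array([.6135,.034,.152]),i)); print(status.state()["joint_vel"].round(3))
```

```text
[0.61144013 0.0342003  0.21895096] -12.358791938449091
[255.09997783 206.96328451]
[ 0.001 -0.007 -0.01  -0.     0.002 -0.006]
```

View pics/w10.png

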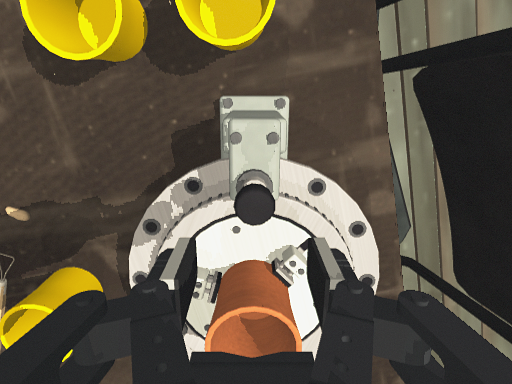

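Run:
```python
from jm import *
i=dict(np.load("w10.npz"));g=cv2.imread("pics/w10.png")
m=(g.max(2)<70).astype(np.uint8)[170:235,225:290]
cs,_=cv2.findContours(m,cv2.RETR_EXTERNAL,cv2.CHAIN_APPROX_NONE);c=max(cs,key=cv2.contourArea);(x,y),r=cv2.minEnclosingCircle(c)
print(x+225,y+170,r,cv2.boundingRect(c)); k=onz("wrist",(x+225,y+170),.146,i);M,p=axes();print(k,p,shift([k[0],k[1],.132],M,p),np.linalg.norm(k[:2]-C))
cv2.imwrite("pics/w10z.png",cv2.resize(g[170:350,150:390],None,fx=3,fy=3,interpolation=cv2.INTER_CUBIC))
```

```text
257.2083740234375 215.0547103881836 32.342857360839844 (0, 14, 65, 41)
[0.61323239 0.02591237 0.146     ] [0.61169602 0.03417826 0.21948515] [8.75 0.35 0.77] 0.10822941511909662
```

View pics/w10z.png

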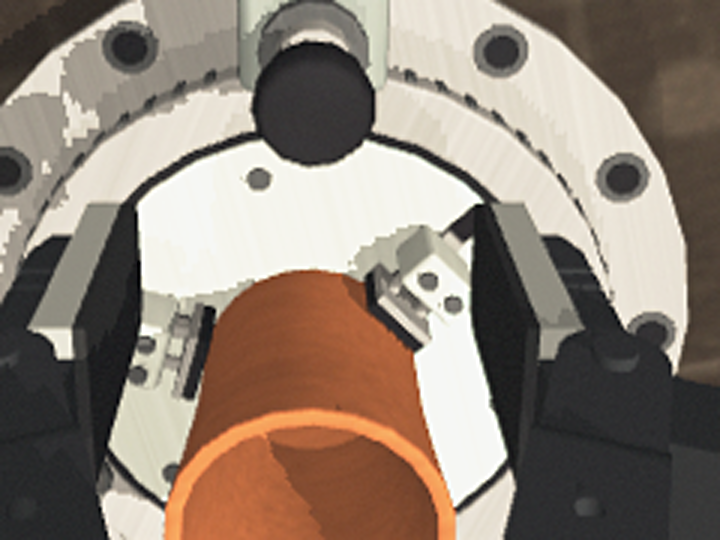

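Run:
```python
from jm import *
i=dict(np.load("w10.npz"))
for z in(.146,.15):print(onz("wrist",(254.4,204.),z,i))
k=onz("wrist",(254.4,204.),.149,i);M,p=axes();print(p,shift([k[0],k[1],.132],M,p),np.linalg.norm(k[:2]-C))
```

```text
[0.61304941 0.03393428 0.146     ]
[0.61334033 0.03535481 0.15      ]
[0.61169602 0.03417826 0.21948515] [ 8.75  0.16 -0.12] 0.11710569585711895
```

Request:
{"method": "carry_out", "body": {"moves": [0.6,2,0.15,-0.1,0,0.6,4.5,0.15,-0.1,0,0.6,6.5,0.15,-0.1,0,0.6,8,0.15,-0.1,0,0.6,8.8,0.15,-0.1,0,0.6,8.9,0.15,-0.1,0,0.6,8.9,0.15,-0.1,0]}}

```text
time: 11.18
tool_pos: [0.614, 0.0347, 0.1319]
tool_rot: [-0.443, -0.55, -0.444, 0.551]
contact_force: [0.6, -0.3, -0.5]
gripper_width: 0.599
```

```bash
python3 st.py w11;python3 -c "
from plant import imaging;import cv2
f=imaging.grab_frame('side');cv2.imwrite('pics/s11.png',cv2.resize(f[110:290,240:420,::-1],None,fx=3.3,fy=3.3))"
```

```text
t 11.18 yaw -12.3 r 0.11699026589648615 phi 77.51076177684376 f tool [0.5 0.7 0.2] grip 0.5986373120779264 p [0.61399987 0.03472188 0.13191114]
F cw-tangential on tool 0.6713971628434057
```

View pics/w11.png

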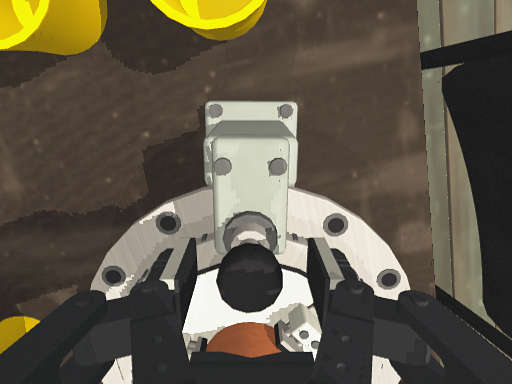

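View pics/s11.png

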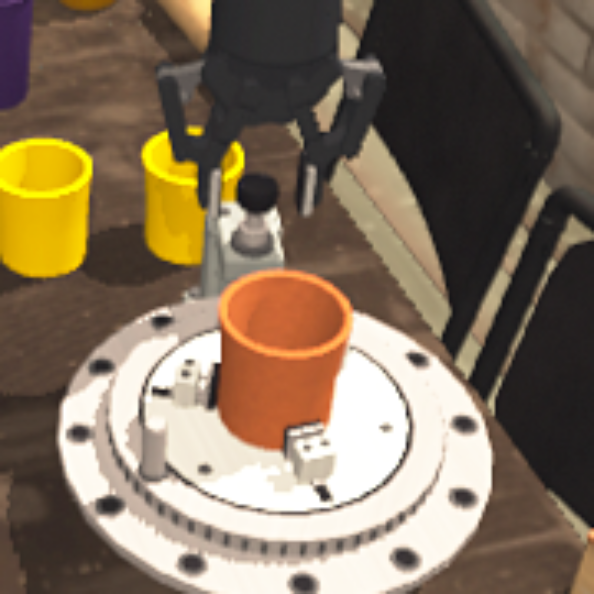

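The knob sits centrally between the pads at (250,280). Now I'll close on it.

Request:
{"method": "carry_out", "body": {"moves": [0,0,0,0,0,0,0,0,0,0,0,0,0,0,0,0,0,0,0,0,0,0,0,0,0,0,0,0,0,0]}}

```text
time: 11.78
tool_pos: [0.6133, 0.0351, 0.1342]
tool_rot: [-0.443, -0.55, -0.445, 0.551]
contact_force: [-7.2, 0.2, 7.7]
gripper_width: 0.291
```

```bash
python3 st.py
```

```text
t 11.78 yaw -12.3 r 0.11722477688518791 phi 77.8741273725593 f tool [-7.7 -7.1  1.4] grip 0.291101227923221 p [0.61332425 0.03510931 0.13418461]
F cw-tangential on tool -7.050890350070146
```

Request:
{"method": "carry_out", "body": {"moves": [0,-0.3,0,0,0,0,-0.6,0,0,0,0,-0.9,0,0,0,0,-1.2,0,0,0,0,-1.5,0,0,0,0,-1.5,0,0,0,0,-1.5,0,0,0,0,-1.5,0,0,0]}}

```text
time: 12.45
tool_pos: [0.6131, 0.0351, 0.146]
tool_rot: [-0.443, -0.55, -0.445, 0.551]
contact_force: [-1.1, 2.3, -13.9]
gripper_width: 0.293
```

```bash
python3 st.py w12
```

```text
t 12.45 yaw -12.3 r 0.1171305276066736 phi 77.95838603506128 f tool [13.9 -1.5 -2. ] grip 0.2926922562294849 p [0.61313601 0.03505323 0.14599133]
F cw-tangential on tool -1.5666611824460275
```

Request:
{"method": "carry_out", "body": {"moves": [0,-0.2,0,0,0,0,-0.3,0,0,0,0,-0.3,0,0,0,0,-0.3,0,0,0]}}

```text
time: 12.83
tool_pos: [0.613, 0.035, 0.1465]
tool_rot: [-0.443, -0.55, -0.445, 0.551]
contact_force: [4.3, 3.3, -25.8]
gripper_width: 0.292
```

```bash
python3 st.py
```

```text
t 12.83 yaw -12.3 r 0.11708638587505482 phi 78.02378392281402 f tool [25.8  3.6 -4.1] grip 0.29206490347264047 p [0.61299608 0.03503786 0.14650396]
F cw-tangential on tool 3.4907601707367037
```

Request:
{"method": "carry_out", "body": {"moves": [0,-0.2,0,0,0,0,-0.3,0,0,0,0,-0.3,0,0,0,0,-0.3,0,0,0,0,-0.3,0,0,0]}}

```text
time: 13.25
tool_pos: [0.6128, 0.035, 0.1466]
tool_rot: [-0.443, -0.55, -0.445, 0.551]
contact_force: [10.8, 4.2, -36.6]
gripper_width: 0.288
```

```bash
python3 st.py w13;python3 -c "
from plant import imaging;import cv2
f=imaging.grab_frame('side');cv2.imwrite('pics/side13.png',f[:,:,::-1]);cv2.imwrite('pics/s13.png',cv2.resize(f[110:290,240:420,::-1],None,fx=3.3,fy=3.3))
f=imaging.grab_frame('scene');cv2.imwrite('pics/a13.png',cv2.resize(f[100:270,230:430,::-1],None,fx=3.5,fy=3.5))"
```

```text
t 13.25 yaw -12.3 r 0.1170464485480822 phi 78.11969517689052 f tool [36.6  9.8 -6.4] grip 0.28790326628650265 p [0.6127961  0.03503929 0.14659028]
F cw-tangential on tool 9.7337128347164
```

View pics/s13.png

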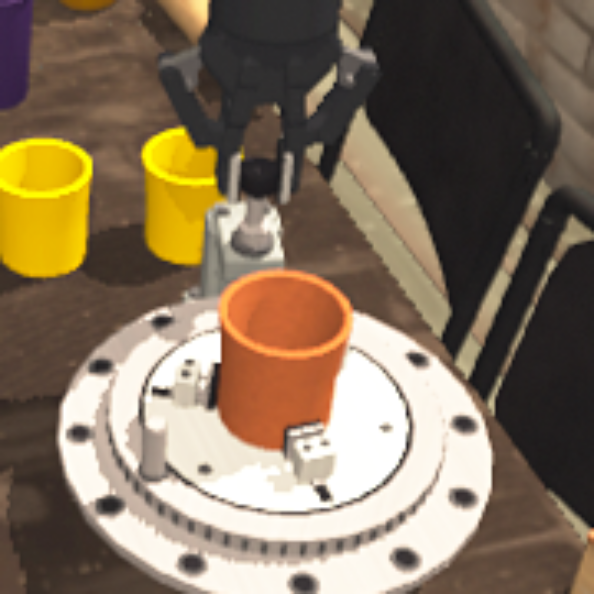

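View pics/a13.png

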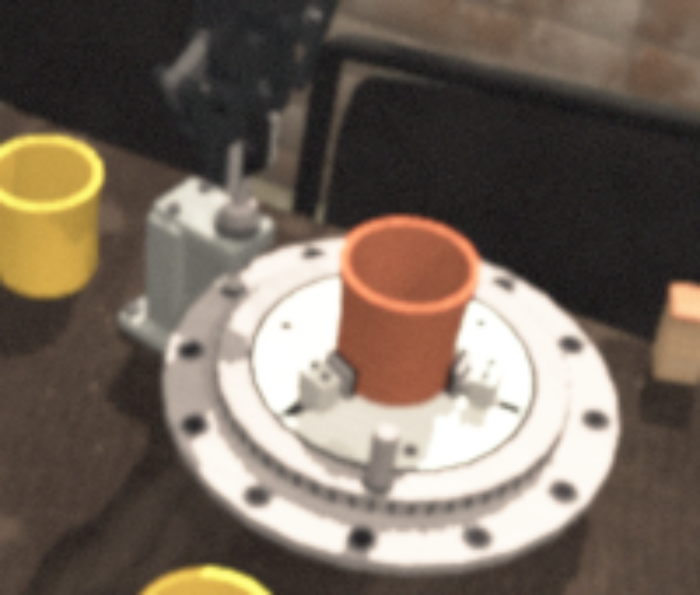

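View pics/w13.png

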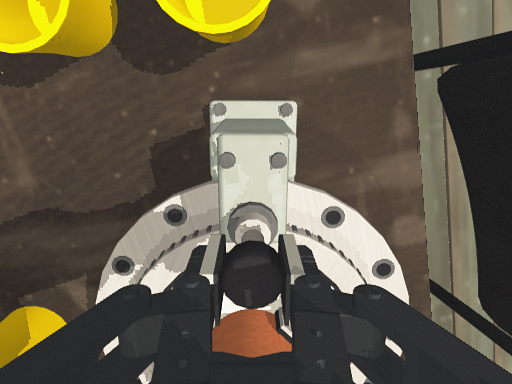

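The tool has stopped at the plunger's hard stop: it stays at 0.1466 m while the force climbs to 37 N. I'll ease the excess a little and keep holding.

Request:
{"method": "carry_out", "body": {"moves": [0,0.2,0,0,0,0,0.3,0,0,0,0,0.3,0,0,0,0,0.3,0,0,0,0,0.3,0,0,0,0,0.3,0,0,0,0,0.3,0,0,0,0,0.3,0,0,0]}}

```text
time: 14.07
tool_pos: [0.613, 0.035, 0.1465]
tool_rot: [-0.443, -0.55, -0.445, 0.551]
contact_force: [4.9, 3.5, -27.9]
gripper_width: 0.288
```

```bash
python3 st.py w14
```

```text
t 14.07 yaw -12.3 r 0.11706668522421393 phi 78.04316960487688 f tool [27.9  4.1 -4.5] grip 0.28824714916889727 p [0.61295325 0.0350268  0.14651453]
F cw-tangential on tool 4.061772464111419
```

View pics/w14.png

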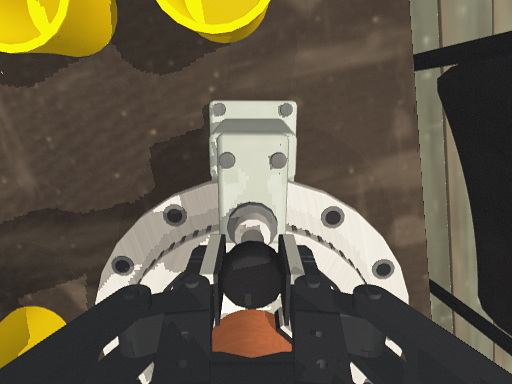

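```bash
python3 -c "
from plant import workorder,status
print(workorder.job_done()); s=status.state(); print(s['time'],s['tool_pos'],s['contact_force'])"
```

```text
the job is handed in; nothing more can be done
None
the job is handed in; nothing more can be done
```

I clamped the tumbler in the chuck, let go of the peg, pulled the plunger knob up to its stop, and handed in at about 14 s with the arm still holding it.

**Clamping:** With the index pin home, I swung the peg clockwise between the gripper's pads.
- **First push:** It reached 10.2 N, from about 4.5 N free, so it went somewhat past the 9 N you give for 2 mm. From the peg angles I estimate the springs were pressed in 3 to 4 mm at that moment, still short of their 6 mm limit.
- **Second push:** I let go and pushed again slowly. The force rose evenly from 5.9 to 8.8 N.
- **After release:** Both times the ring went back to the same place, about 0.37 rad from where it started. That fits your 1.5 mm self-holding point.

**Plunger:** The knob rose about 12 mm. The tool then stayed at 146.5 mm while the force climbed to 37 N, so it was at the stop. I eased the pull to about 28 N. The fingers were well clear of the wheel, chuck and tumbler.

**What did not settle or agree:**
- **Jaw contact:** In the pictures the two jaws I could see well have their pads against the tumbler. I judged the third by force only.
- **Centring:** I could not confirm it. The wrist camera put the rim about 1.2 mm off the axis after clamping. The fixed cameras put it about 3 mm off before clamping, and showed almost no movement of the tumbler afterwards. Those differences are about the size of the calibration error.
- **Spring compression:** My figures disagree by about half a millimetre. Force gives about 1 mm at rest, and the spring-back gives 1.5 mm.

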